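# Click the noodle cutter into the noodle machine

### The job

Fit the middle one of the three cutter heads in the white tray to the noodle machine: lift it straight up out of its grooves without disturbing the other two, set it down gently in the machine's cutter bay with its two end ears in the slots between the guide posts, and press it straight down, no harder than the clips need, until the spring hooks at both ends have snapped over the ears and it sits fully home on its seat. Leave the other gear on the counter where it is, and let go.

Things in the scene. Friction and masses are not known exactly. Their poses are not given: they have to be found in the camera images.
- cutter: the middle one of the three noodle cutter heads in the tray, grey and aluminium, 180 mm long (y), 46 wide (x), 52 high, 0.2 to 0.4 kg; origin at the centre of its underside, z up; fits either way round. Middle part with two broad-ringed rollers: y -48 to +48, 42 wide, z 8 to 46 mm; grip it there, across x, at y 0. End blocks: |y| 48 to 80, 46 wide, z 0 to 52 mm
- tray: white plastic tray, 210 (x) x 196 x 46 mm high, fixed; origin at the centre of its underside. Three heads stand in it at x -74, 0, +74 mm, y along its y, undersides 4 mm up, 32 mm free between their middle parts. Their ears stand in upright grooves in the end walls (2 mm play in x, 2.5 in y), open at the top: a head comes out only straight up, free after 35 mm
- machine: steel hand-crank noodle machine on suction feet, fixed, 216 mm wide along its y; origin on the counter under the middle of the cutter bay, z up. Dough rollers at x -160 to -50 mm, 138 mm high, with a dial out to y +128; low cutter bay at x -40 to +40. At each bay end (|y| 82 to 88) two posts leave a 26 mm slot for the ear, 44 mm above the seat, top 10 mm sloped open
- ear_a (a point): top of the ear that sticks out of the cutter's +y end: ear y 80 to 90, 22 wide in x, z 11 to 19 mm in the cutter; this point at y 85, z 19; 19 mm above the seat when home
- ear_b (a point): the same on the ear at the cutter's -y end
- hook_left (a joint): spring hook at the bay's +y end, a steel strip with a nose pointing to the middle of the bay: angle in rad, 0 at rest, about 0.1 while an ear pushes it outward, back to 0 when snapped over the ear. The nose reaches 5 mm over the ear; its flat underside is 20.5 mm above the seat, its slope runs from 22 up to 36 mm above the seat
- hook_right (a joint): the same hook at the bay's -y end
- spare_near: a second cutter head of the same size with fine rings, in the tray at x -74 mm; stays there; origin at the centre of its underside
- spare_far: a third cutter head of the same size with medium rings, in the tray at x +74 mm; stays there; origin at the centre of its underside
- rolling_pin: wooden rolling pin, 400 mm long along its x, 54 mm thick, lying at the left; origin under its middle
- sieve: white plastic sieve, 164 mm across, 55 mm high, handle to its +y; origin at the centre of its underside
- butter_dish: white ceramic butter dish on the right with its lid and knob on, 105 x 170 x 85 mm; origin at the centre of its underside
- loaf_tin_a: aluminium loaf tin, 105 x 210 x 65 mm, at the far left; origin at the centre of its underside
- loaf_tin_b: the same loaf tin at the far right
- crank: the machine's crank, taken off and lying on the counter: steel, 100 mm offset along its y, wooden grip, 20 mm thick; origin under its square end
- press_a (a point): middle of the flat top of the cutter's end block at its +y end (y 64, z 52 mm in the cutter), a place to press with closed fingers. A cutter just laid in rests on the hooks' slopes about 20 mm above its seat. Each end then needs about 7 to 18 N to snap past its hook, gives way, and stops hard on the seat; one end after the other is easiest. Keep the push under 35 N
- press_b (a point): the same on the end block at the cutter's -y end
- bay (a point): middle of the cutter bay, 61 mm above the counter, axes as the machine's. Screws set the bay's seat, posts and hooks 0 to 15 mm higher than this, not measured: feel it. Home: cutter midway here, y along the machine's y, either way (play 2 mm in x, 2.5 in y), flat on the seat
Mind the look-alikes: they are no part of the job. What is shaped like the cutter but purple is not meant.

How it is judged (in metres and radians):
On the way:
1. the middle cutter head has been lifted straight up, level, clear of its grooves (z of cutter in the frame of tray above 0.045 m and horizontal distance between cutter and tray below 0.015 m and angle between cutter's own z axis and vertical below 0.2 rad).
At the end, for the whole second after the job is handed in: Cutter released at rest in the bay, origin within 5 mm of the bay point horizontally, long axis within 0.06 rad of the machine's, tilt under 0.03 rad, underside less than 17 mm above the bay point, both hooks back in (under 0.02 rad) (horizontal distance between cutter and bay below 0.005 m and angle between the y axis of cutter and the y axis of machine, either way round below 0.06 rad and angle between cutter's own z axis and vertical below 0.03 rad and z of cutter in the frame of bay below 0.017 m and value of joint each of hook_left, hook_right below 0.02 rad and linear speed of cutter below 0.02 m/s); the robot touches nothing.
It fails at once if the cutter is forced against the machine with more than 50 N once it has come to a stop (contact force between cutter and machine above 50 N and linear speed of cutter below 0.004 m/s and angular speed of cutter below 0.06 rad/s).
It fails at once if a spare cutter head is shifted by more than 12 mm (distance of any of spare_near, spare_far from where it was at the start of the episode above 0.012 m).
It fails at once if other gear on the counter is shifted by more than 30 mm (distance of any of rolling_pin, sieve, butter_dish, loaf_tin_a, loaf_tin_b, crank from where it was at the start of the episode above 0.03 m).
It fails at once if the cutter is dropped or dashed into the bay, coming down faster than 0.35 m/s just above the hooks (horizontal distance between cutter and bay below 0.03 m and z of cutter in the frame of bay between 0.035 and 0.06 m and linear speed of cutter above 0.35 m/s).
It also fails if it takes over 58 s, if anything falls off the work surface, if the arm or the gripper's body presses on something with over 40 N, if the wrist force passes 120 N, or if a joint passes its speed limit or range.

### The arm

A 6-joint arm with a two-finger parallel gripper is mounted at the origin on the work surface. World frame = base frame: x ahead of the robot, y to its left, z up, the work surface at z = 0. Lengths are in m, angles in degrees, forces in N, time in s.
With the tool pointing down it reaches from about 0.4 to 0.825 m from the base axis. Payload 7 kg.
Tool frame: the origin (TCP) lies at the very end of the fingers, on their centre line; the grasp point (between the pads) lies 19 mm behind it; z points along the fingers, y is the line along which they close (so a half turn about z gives the same grasp; the last joint's range is limited). The gripper opens to 88 mm and grips with 3 to 60 N. Pads are 19 mm wide; open, the fingers measure 130 mm over their backs; the gripper's body (78 mm by 193 mm) begins 47 mm behind the grasp point.
Start: joints at [93.111, 20.546, 0.682, 0, -70.136, -16.507], TCP at [0.156, 0.657, 0.227] pointing down, gripper open.
Joint ranges: [-176.03, 176.03], [-82.01, 121.73], [-58.28, 71.71], [-173.87, 95.51], [-174.79, -0.11], [-173.66, 173.66]. Speed limits (degrees/s): [136.94, 136.94, 172.46, 180, 180, 180].

### API

Orientations are given as [roll, pitch, yaw] about the fixed x, y, z axes, in that order (R = Rz(yaw) Ry(pitch) Rx(roll)).
In Python, from plant import ctrl gives the robot as it stands.
- The arm moves only by the tool carry_out, never from a script. Its argument "deltas" is a list that holds one entry, the list of rows, each a list of 5 numbers: the shift along the tool's x, y, z scaled (see below), then the turn about the tool's z scaled (see below), then the opening, from -1 (shut) to 1 (fully open). A call has 1 to 5 rows; each row is the pose to reach, as a shift and turn from the pose commanded when the call began, along the tool's axes at that moment, turning the shorter way round; what a row does not reach only later rows make up. The controller multiplies each number of a shift by 20 cm and each number of a turn by 2 pi rad. A row lasts 1/10 s, in which the tool goes at most 50 mm and 8.59 degrees, less where a joint would pass 70% of its speed; a pose out of reach is approached as far as the arm can. A call with a number of a shift or a turn outside -1 to 1 is refused whole. A call with a gripper value outside its range is refused whole. The fingers move at their own pace and stop on an object; the grip force is fixed at half the most. Time passes only in rows, so rows that repeat a pose let the fingers close. It gives the time, the measured TCP pose, the force, the opening and the grip force at its end, in the units of the state.
- ctrl.get_obs(): the state, without advancing time (a new reading comes with each control period).
- ctrl.snapshot(name): name is "scene" or "top" or "wrist"; returns a dict with "color" (480x640x3 uint8, red, green, blue), "camera_matrix" (3x3 intrinsics, pixels), "R" (3x3) and "t" (3): a world point X has camera coordinates R X + t. Camera axes: x right, y down, z forward; pixel columns grow to the right and rows downward; lengths in m; the calibration is good to about 2 mm. A picture is of the moment at which its call begins. There is no depth.
- ctrl.close_job(): hands the job in; it is judged then, once.
Trained networks look in a picture, given as the dict that the camera call returned (one of the last four; its "shot" number tells which), for a name from the list of things; names that differ only in an ending like _2 or _b are one class to them, and where a whole thing is asked for, a point or a joint stands for the part that bears it (a point fixed in the world has none). Each returns a list of dicts, best first, with "p" (0 to 1); they miss things now and then, are a little off and sometimes report something else, mostly with a low value. They report only what shows in the picture. A call takes as long as a camera call. They do not tell look-alikes from the thing itself.
- ctrl.search_frame(picture, name): "centre" ([column, row] in pixels, amid what is visible of it).
- ctrl.silhouettes(picture, name): "mask" (480x640 bool, what is visible of it) and "centre" ([column, row] in pixels, amid what is visible of it).
- ctrl.spot_point(picture, name): "centre" ([column, row] in pixels: a listed point, or the origin of a listed thing).
The state is a dict: "clock": time; "joint_pos": joint angles; "qvel": joint speeds; "tau": joint torques, N m; "tool_pos": TCP position; "orientation": TCP orientation; "force": force on the tool from outside, world axes, zero at the start; "moment": the same for the moment, N m; "opening": finger opening in m; "gripper_force": force on a finger pad.
Only numpy, scipy, OpenCV 4.12 (cv2) and the standard library are available. Lean on these libraries where they do the work, as an engineer would, in place of code of your own. Each camera call takes 0.05 s, during which the arm holds its last target. There are 200 camera calls.

## Working session

There is one attempt and no reset: what is moved stays moved. The work goes in short steps, Python scripts to look and compute and a tool call to move; the robot and the scene stay as the last step left them, time stands still between calls to the robot, and variables do not carry over. Pictures are saved under pics/ and viewed, at most 10 in all, crops included, and the job is handed in when it is done.

Besides the shell and the picture viewer there is one more tool, called after "Request:" by a JSON object that holds its "api" and its "payload". carry_out: Moves the arm, as the interface text tells. Its arguments: {"type":"object","properties":{"deltas":{"type":"array"}},"required":["deltas"]}

```bash
mkdir -p pics
cat > h.py <<'E'
import numpy as np, cv2
from plant import ctrl
def snap(n,f=None):
    s=ctrl.snapshot(n)
    if f: cv2.imwrite('pics/'+f,s['color'][:,:,::-1])
    return s
def ray(s,px,z):
    K=np.array(s['camera_matrix']);R=np.array(s['R']);t=np.array(s['t'])
    d=R.T@np.linalg.solve(K,[px[0],px[1],1]);c=-R.T@t
    return c+d*(z-c[2])/d[2]
def proj(s,X):
    p=np.array(s['camera_matrix'])@(np.array(s['R'])@np.array(X)+np.array(s['t']));return p[:2]/p[2]
E
python3 - <<'E'
from h import *
np.set_printoptions(precision=4,suppress=True)
o=ctrl.get_obs();print(o['tool_pos'],o['orientation'],o['clock'],o['opening'],o['force'])
for v in ('top','scene'):
    s=snap(v,v+'0.png');print(v,-np.array(s['R']).T@s['t'])
    for n,z in (('cutter',.004),('tray',0),('machine',0),('bay',.061),('spare_near',.004),('spare_far',.004),('ear_a',.023),('press_a',.056),('hook_left',.08),('crank',0),('butter_dish',0),('sieve',0),('rolling_pin',0)):
        for r in ctrl.spot_point(s,n)[:4]: print(n,round(r['p'],2),np.round(r['centre'],1),ray(s,r['centre'],z)[:2])
E
```

```text
[0.1563 0.6562 0.2256] [179.9056  -0.008  -13.4031] 0.0 0.08752118546218553 [-0.4581  0.0149  0.0843]
top [ 0.4126 -0.0119  1.5907]
cutter 0.9 [209.6 347. ] [0.2105 0.3273]
cutter 0.63 [271.  309.5] [0.3235 0.1383]
cutter 0.62 [250.8 228.9] [0.5739 0.2007]
tray 0.87 [252.1 228.9] [0.5743 0.1972]
tray 0.57 [388.2 236.4] [ 0.547  -0.2278]
tray 0.26 [269.4 221.6] [0.5968 0.143 ]
machine 0.84 [389.7 236.8] [ 0.5457 -0.2325]
machine 0.52 [245.4 204.8] [0.6504 0.2182]
bay 0.89 [389.3 237.8] [ 0.5376 -0.2227]
spare_near 0.93 [257.7 253.5] [0.4969 0.1792]
spare_far 0.97 [247.  209.1] [0.6362 0.2126]
spare_far 0.29 [475.  288.4] [ 0.383  -0.4925]
ear_a 0.97 [275.7 224.2] [0.5859 0.1214]
ear_a 0.95 [231. 333.] [0.2545 0.2584]
ear_a 0.91 [254.1 292.6] [0.3763 0.188 ]
ear_a 0.76 [291.7 328.9] [0.2654 0.0737]
press_a 0.84 [266.9 225.1] [0.5797 0.1451]
press_a 0.84 [285.8 323.1] [0.2857 0.0894]
press_a 0.79 [225.1 333.2] [0.2574 0.2702]
press_a 0.72 [256.  299.2] [0.3574 0.1782]Traceback (most recent call last):
  File "<stdin>", line 7, in <module>
ValueError: it knows: bay, butter_dish, crank, cutter, ear, loaf_tin, machine, press, rolling_pin, sieve, spare_far, spare_near, tray
```

```bash
python3 -c "
import cv2,numpy as np
a=cv2.imread('pics/top0.png');b=cv2.imread('pics/scene0.png')
cv2.imwrite('pics/both.png',cv2.resize(np.vstack([a,b]),(450,675))[:600]) if 0 else None"
```

```text
[ WARN:0@0.013] global loadsave.cpp:275 findDecoder imread_('pics/scene0.png'): can't open/read file: check file path/integrity
```

View pics/top0.png

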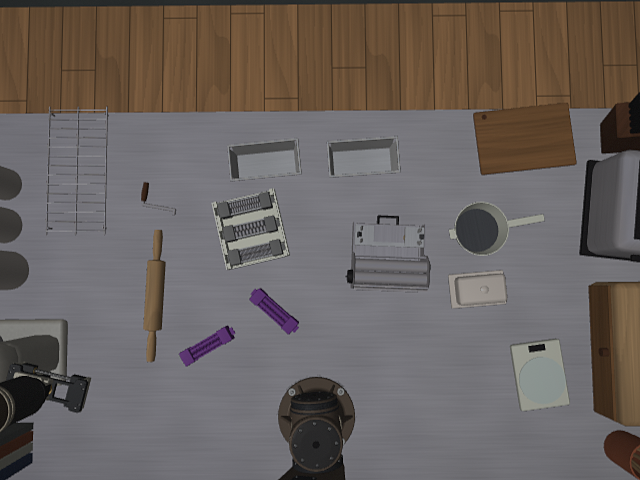

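The top view shows the white tray with three grey heads: near (258,253), middle (251,229), far (247,209). The machine is at (389,240), with its bay on the far side. What could be taken for the cutter: the two spare heads, and the purple copies at (207,346) and (273,310). I choose the middle grey head at (251,229) and check it in a crop.

```bash
cat >> h.py <<'E'
np.set_printoptions(precision=4,suppress=True)
from scipy.spatial.transform import Rotation as Ro
def go(dx,yaw=None,deg=None):
    "rows numbers for a world target (TCP) and yaw"
    o=ctrl.get_obs();R=Ro.from_euler('xyz',o['orientation'],degrees=True).as_matrix()
    d=R.T@(np.array(dx)-o['tool_pos'])/.2
    dy=0 if yaw is None else -((yaw-o['orientation'][2]+180)%360-180)/360
    print('at',np.array(o['tool_pos']),np.array(o['orientation']),'shift',d,'turn',round(dy,4))
E
python3 - <<'E'
from h import *
s=snap('top');c=s['color'][170:290,195:315,::-1];cv2.imwrite('pics/crop.png',cv2.resize(c,(480,480),interpolation=2))
s=snap('scene','scene0.png');print('scene',-np.array(s['R']).T@s['t'])
for n,z in (('cutter',.004),('tray',0),('machine',0),('bay',.061),('spare_near',.004),('spare_far',.004)):
    for r in ctrl.spot_point(s,n)[:3]: print(n,round(r['p'],2),np.round(r['centre'],1),ray(s,r['centre'],z)[:2])
w=snap('wrist');o=ctrl.get_obs();T=Ro.from_euler('xyz',o['orientation'],degrees=True).as_matrix()
print('wrist cam in tool',T.T@(-np.array(w['R']).T@w['t']-o['tool_pos']),'view dir',T.T@np.array(w['R'])[2],w['camera_matrix'])
print(np.array(w['R'])@T)
go([.565,.20,.33],-76.4)
E
```

```text
scene [1.0535 0.8528 1.0934]
cutter 0.84 [391.1 260.3] [0.3202 0.1298]
cutter 0.56 [338.9 305.5] [0.5559 0.1906]
cutter 0.55 [462.5 292.9] [0.2213 0.3413]
tray 0.75 [333.3 311. ] [0.5783 0.1961]
machine 0.58 [271.3 217.4] [ 0.5439 -0.2415]
bay 0.78 [272.8 205.1] [ 0.5399 -0.2311]
bay 0.61 [355.3 308.8] [0.5505 0.2574]
bay 0.4 [318.8 283.4] [0.5874 0.1316]
spare_far 0.78 [315.1 325.8] [0.65   0.2142]
wrist cam in tool [ 0.0736  0.0001 -0.1592] view dir [-0.2736 -0.0001  0.9619] [[402.4981   0.     313.8314]
 [  0.     402.4981 236.1951]
 [  0.       0.       1.    ]]
[[-0.0001  1.      0.0001]
 [-0.9619 -0.0001 -0.2736]
 [-0.2736 -0.0001  0.9619]]
at [0.1564 0.6566 0.2266] [-179.9941   -0.0008  -13.3948] shift [ 2.5163  1.7477 -0.5171] turn 0.175
```

View pics/crop.png

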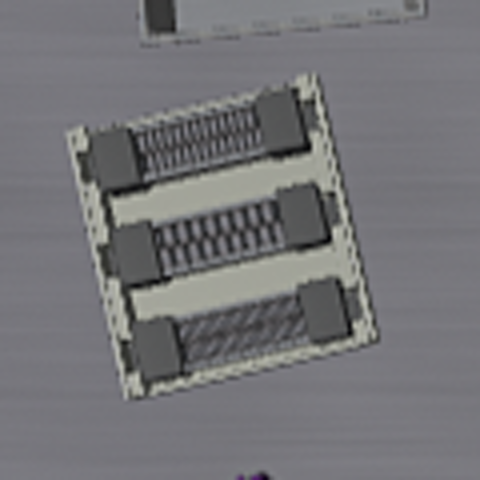

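View pics/scene0.png

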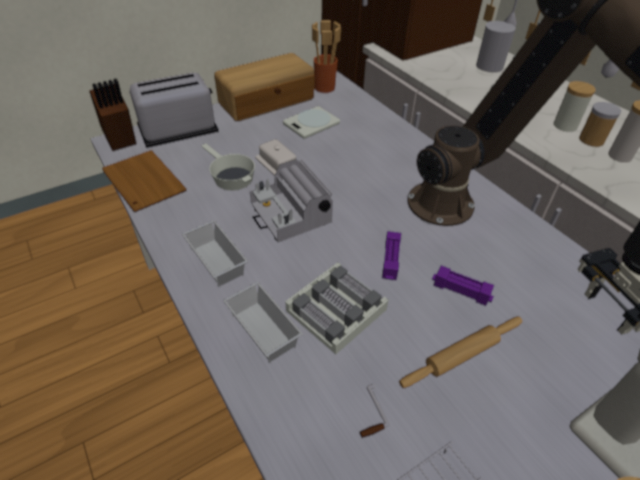

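The crop shows the middle head with broad rings between the fine and medium spares, matching the description. The scene view agrees: tray at (335,308), machine at (280,205), purple copies apart. Moving over the tray.

Request:
{"api": "carry_out", "payload": {"deltas": [[[1, 0.69, -0.5, 0, 0.2], [1, 0.69, -0.5, 0, 0.2], [1, 0.69, -0.5, 0, 0.2], [1, 0.69, -0.5, 0, 0.2], [1, 0.69, -0.5, 0, 0.2]]]}}

```text
clock: 1.4
tool_pos: [0.312, 0.4832, 0.3227]
orientation: [-180.0, -0.0, -13.4]
force: [1.1, 1.0, 0.8]
opening: 0.0545
gripper_force: 0.0
```

Request:
{"api": "carry_out", "payload": {"deltas": [[[1, 0.69, 0, 0.1, 0.2], [1, 0.69, 0, 0.1, 0.2], [1, 0.69, 0, 0.1, 0.2], [1, 0.69, 0, 0.1, 0.2], [1, 0.69, 0, 0.1, 0.2]]]}}

```text
clock: 1.9
tool_pos: [0.4749, 0.3022, 0.3222]
orientation: [-180.0, 0.0, -49.7]
force: [-0.2, -0.0, 0.8]
opening: 0.0525
gripper_force: 0.0
```

```bash
python3 -c "
from h import *
go([.555,.20,.32],-76.4)"
```

```text
at [0.4749 0.3022 0.3222] [-179.9553    0.0019  -49.724 ] shift [0.6488 0.0245 0.0108] turn 0.0741
```

Request:
{"api": "carry_out", "payload": {"deltas": [[[0.8, 0, 0, 0.074, 0.17], [0.8, 0, 0, 0.074, 0.17], [0.8, 0, 0, 0.074, 0.17], [0.8, 0, 0, 0.074, 0.17], [0.8, 0, 0, 0.074, 0.17]]]}}

```text
clock: 2.4
tool_pos: [0.5788, 0.181, 0.3212]
orientation: [180.0, -0.0, -76.2]
force: [-1.0, 0.4, 0.2]
opening: 0.0513
gripper_force: 0.0
```

Run:
```python
from h import *
s=snap('wrist','w1.png');print(ctrl.get_obs()['opening'])
for n,z in (('cutter',.004),('tray',0),('spare_near',.004),('spare_far',.004),('ear_a',.023),('press_a',.056)):
    for r in ctrl.spot_point(s,n)[:6]: print(n,round(r['p'],2),np.round(r['centre'],1),ray(s,r['centre'],z)[:2])
go([.5743,.198,.3],-76.4)
```

```text
0.051070292233219405
cutter 0.75 [533.8 196.2] [0.3198 0.1298]
cutter 0.67 [311.7 199.1] [0.5772 0.1965]
spare_near 0.83 [383.6 206.2] [0.491  0.1843]
spare_near 0.25 [318.8 149.4] [0.583  0.1378]
spare_far 0.7 [261. 200.] [0.636  0.2121]
ear_a 0.77 [320.2 129. ] [0.5874 0.115 ]
ear_a 0.74 [479.1 237. ] [0.375 0.19 ]
ear_a 0.72 [610.5 154.2] [0.2657 0.0642]
ear_a 0.45 [382.2 206.2] [0.4968 0.1817]
press_a 0.9 [506.6 235.4] [0.3623 0.1753]
press_a 0.81 [612.1 168.6] [0.2815 0.0807]
press_a 0.6 [320.  148.4] [0.5835 0.1335]
at [0.5773 0.1838 0.322 ] [-179.9735    0.0153  -75.9201] shift [-0.0726 -0.003   0.1101] turn 0.0013
```

View pics/w1.png

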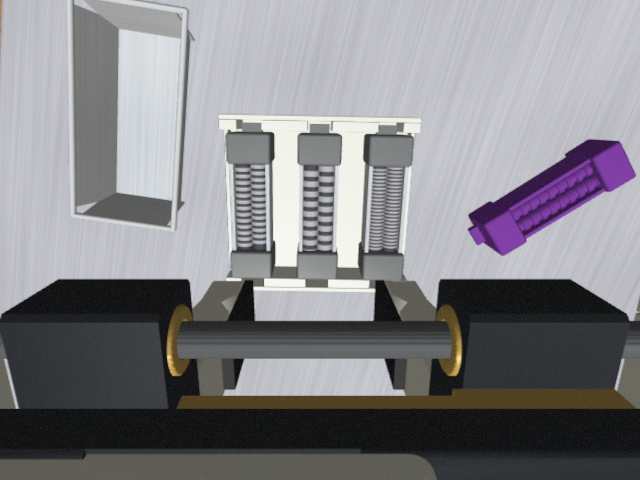

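The wrist view shows the tray centred at (320,203), with the middle head spanning rows 122 to 290 at columns 298–341 and the spares at 250 and 388. Next I get precise edges from line profiles.

Run:
```python
from h import *
g=cv2.imread('pics/w1.png',0).astype(int)
for r in (142,148,258,264): print(r,'cols 215-430',g[r-1:r+2,288:352].mean(0).astype(int))
for c in (310,320,330): print(c,'rows118-170',g[118:170,c-1:c+2].mean(1).astype(int),'240-292',g[240:292,c-1:c+2].mean(1).astype(int))
s=snap('wrist');o=ctrl.get_obs();print(o['tool_pos'],o['orientation'])
# prediction for tray at (.5765,.1975), yaw 13.6
for yaw in (13.3,14):
  a=np.radians(yaw);M=np.array([[np.cos(a),-np.sin(a)],[np.sin(a),np.cos(a)]])
  for p in ((-.023,.08),(.023,.08),(-.023,.048),(.023,.048),(-.023,-.048),(.023,-.048),(-.023,-.08),(.023,-.08)):
    print(yaw,p,proj(s,[*(np.array([.5765,.1975])+M@p),.056]))
m=[r for r in ctrl.silhouettes(s,'tray')]+[r for r in ctrl.silhouettes(s,'cutter')]
for r in m: y,x=np.nonzero(r['mask']);print(round(r['p'],2),r['centre'],x.min(),x.max(),y.min(),y.max(),len(x))
```

```text
142 cols 215-430 [241 241 240 241 240 241 240 241 241 182 116 121 130 131 131 130 132 130
 131 130 130 129 130 131 131 130 130 131 130 129 130 131 130 130 130 130
 130 130 130 129 130 129 131 129 129 129 129 129 131 130 128 125 114 113
 221 240 240 240 240 240 240 240 240 240]
148 cols 215-430 [241 241 241 241 241 241 241 241 241 182 116 124 130 133 132 132 132 132
 132 131 131 132 133 132 131 132 131 132 133 131 132 132 130 132 131 131
 131 131 130 133 130 131 130 130 131 131 129 130 131 131 132 125 114 143
 226 240 240 240 239 240 240 239 239 240]
258 cols 215-430 [246 245 245 245 246 246 246 246 208 135 129 140 144 145 144 144 143 144
 143 142 141 143 142 141 141 143 141 141 140 140 140 139 139 140 139 139
 139 138 139 138 138 138 137 137 137 138 137 132 120 143 232 244 244 245
 245 245 245 244 245 244 244 245 244 244]
264 cols 215-430 [243 244 244 244 243 244 244 244 199 128 134 147 150 149 149 148 148 148
 146 147 146 147 146 146 145 145 144 144 145 144 143 142 144 143 144 142
 143 142 142 143 141 140 141 141 142 141 142 134 116 179 237 245 245 245
 245 245 244 245 245 245 245 2
[... 1466 characters left out ...]
08) [290.2287 275.2194]
13.3 (-0.023, 0.048) [331.6652 248.7515]
13.3 (0.023, 0.048) [290.1553 248.2101]
13.3 (-0.023, -0.048) [334.0264 161.0198]
13.3 (0.023, -0.048) [289.9167 160.4136]
13.3 (-0.023, -0.08) [334.8805 129.2819]
13.3 (0.023, -0.08) [289.8304 128.6513]
14 (-0.023, 0.08) [331.8085 275.5153]
14 (0.023, 0.08) [291.0959 275.4581]
14 (-0.023, 0.048) [332.1993 248.5136]
14 (0.023, 0.048) [290.6868 248.4557]
14 (-0.023, -0.048) [333.4697 160.7426]
14 (0.023, -0.048) [289.3567 160.6824]
14 (-0.023, -0.08) [333.9293 128.9898]
14 (0.023, -0.08) [288.8755 128.9287]
0.67 [294.7, 192.0] 218 420 110 289 12007
0.65 [314.0, 199.9] 296 342 121 276 5982
0.65 [549.0, 192.9] 468 634 137 253 8665
```

```bash
cat >> h.py <<'E'
def edge(p,a,th):
    "subpixel crossing positions of threshold th in profile p starting at a"
    p=np.asarray(p,float)-th;i=np.nonzero(np.sign(p[:-1])!=np.sign(p[1:]))[0]
    return a+i+p[i]/(p[i]-p[i+1])
E
python3 - <<'E'
from h import *
s=snap('wrist','w2.png');o=ctrl.get_obs();print(o['tool_pos'],o['orientation'],o['qvel'])
g=cv2.cvtColor(s['color'],cv2.COLOR_RGB2GRAY).astype(float)
P=[]
for r in (140,146,152,256,262,268):
    e=edge(g[r-1:r+2,200:440].mean(0),200,190); e=e[(e>285)&(e<350)];print(r,e)
    P.append([ray(s,(e[0],r),.054),ray(s,(e[-1],r),.054)])
P=np.array(P);M=P.mean(1)[:,:2];print(M,np.linalg.norm(P[:,0]-P[:,1],axis=1))
d=M[:3].mean(0)-M[3:].mean(0);print('yaw',np.degrees(np.arctan2(-d[0],d[1]))%180)
for c in (300,315,325,330):
    print(c,edge(g[120:145,c-1:c+2].mean(1),120,105),edge(g[265:292,c-1:c+2].mean(1),265,125))
E
```

```text
[0.5776 0.1832 0.3218] [-179.9881    0.0046  -75.9828] [-0.2643  0.272   0.0288 -0.027   0.0168  0.0636]
140 [296.7217 341.6015]
146 [296.7379 341.3207]
152 [296.7321 340.8198]
256 [295.5066 336.6782]
262 [295.4591 336.6444]
268 []Traceback (most recent call last):
  File "<stdin>", line 7, in <module>
IndexError: index 0 is out of bounds for axis 0 with size 0
```

Run:
```python
from h import *
for k in range(2):
  s=snap('wrist')
  g=cv2.cvtColor(s['color'],cv2.COLOR_RGB2GRAY).astype(float)
  P=[]
  for r in (140,146,152,254,258,262):
    e=edge(g[r-1:r+2,200:440].mean(0),200,190); e=e[(e>285)&(e<350)]
    P.append([ray(s,(e[0],r),.054),ray(s,(e[-1],r),.054)])
  P=np.array(P);M=P.mean(1)[:,:2];print(M,np.linalg.norm(P[:,0]-P[:,1],axis=1))
  d=M[:3].mean(0)-M[3:].mean(0);print('yaw',np.degrees(np.arctan2(-d[0],d[1]))%180)
for c in (300,315,325,330):
    a,b=edge(g[120:145,c-1:c+2].mean(1),120,105),edge(g[265:292,c-1:c+2].mean(1),265,125)
    print(c,a,b,[ray(s,(c,x),.054)[:2] for x in (a[-1],b[0])])
go([.5743,.198,.10],-76.4)
```

```text
[[0.5856 0.1281]
 [0.5843 0.134 ]
 [0.583  0.1399]
 [0.5585 0.2491]
 [0.5573 0.2537]
 [0.5562 0.2583]] [0.0463 0.0462 0.046  0.046  0.0461 0.0463]
yaw 12.685771061266422
[[0.5856 0.1279]
 [0.5843 0.1338]
 [0.583  0.1398]
 [0.5585 0.2489]
 [0.5574 0.2535]
 [0.5563 0.2581]] [0.0464 0.0462 0.046  0.0459 0.0461 0.0463]
yaw 12.674750541569551Traceback (most recent call last):
  File "<stdin>", line 13, in <module>
IndexError: index 0 is out of bounds for axis 0 with size 0
```

Run:
```python
from h import *
s=snap('wrist')
g=cv2.cvtColor(s['color'],cv2.COLOR_RGB2GRAY).astype(float)
for c in (302,310,318,326,332):
    p=g[:,c-1:c+2].mean(1); 
    u=120+np.argmin(p[120:145]); l=262+np.argmin(np.diff(p[262:285]))
    print(c,u,l,p[122:142].astype(int),p[262:286].astype(int),[ray(s,(c,x),.053)[:2] for x in (u+1,l+.5)])
go([.5743,.198,.10],-77.3)
```

```text
302 131 283 [240 240 240 241 241 241 239 228 146  61  89 112 131 131 132 131 131 132
 131 132] [148 151 150 152 152 153 155 156 157 156 158 158 158 156 157 218 244 245
 245 245 245 246 234 196] [array([0.6048, 0.1243]), array([0.5655, 0.2875])]
310 131 275 [159 159 160 158 159 160 158 156 131  58  83 108 126 130 128 130 131 130
 133 132] [146 147 148 147 149 151 150 153 152 154 154 156 157 153 129 106 100  99
 101 101 101 100 108 181] [array([0.5968, 0.1223]), array([0.559 , 0.2758])]
318 131 276 [131 131 131 131 132 132 131 131 116  67  79 104 122 131 131 130 130 131
 130 130] [143 145 145 146 148 148 148 149 149 152 152 152 155 150 130 107 101  99
 101  99 100 101 104 170] [array([0.5888, 0.1203]), array([0.5499, 0.2747])]
326 132 275 [131 131 131 132 132 131 130 132 122  85  75  99 120 130 130 129 130 130
 130 130] [144 144 143 144 145 145 145 146 147 148 149 148 150 150 140 134 137 137
 141 141 139 135 133 171] [array([0.5805, 0.1193]), array([0.5413, 0.2714])]
332 132 275 [184 185 183 190 192 195 217 237 223  89  69  96 119 131 129 130 129 130
 129 130] [141 142 143 143 144 144 144 144 146 146 147 148 148 149 140 188 246 246
 246 246 246 246 241 216] [array([0.5745, 0.1178]), array([0.5347, 0.2697])]
at [0.5777 0.1829 0.3217] [-179.9953    0.0009  -76.0185] shift [-0.0773 -0.0015  1.1087] turn 0.0036
```

Block width measures 46 mm, so the fit is good. Cutter centre is about (0.570, 0.1975), with yaw 12.7°. I descend to z≈0.14 and recheck.

Request:
{"api": "carry_out", "payload": {"deltas": [[[-0.08, 0.02, 0.9, 0.0036, 0.17], [-0.08, 0.02, 0.9, 0.0036, 0.17], [-0.08, 0.02, 0.9, 0.0036, 0.17], [-0.08, 0.02, 0.9, 0.0036, 0.17], [-0.08, 0.02, 0.9, 0.0036, 0.17]]]}}

```text
clock: 3.6
tool_pos: [0.5672, 0.1959, 0.137]
orientation: [179.5, -0.2, -77.4]
force: [-0.5, 0.3, -0.2]
opening: 0.051
gripper_force: 0.0
```

Run:
```python
from h import *
for i in range(4): ctrl.snapshot('top')
s=snap('wrist','w3.png');print(ctrl.get_obs()['opening'])
for n,z in (('cutter',.004),('ear_a',.023),('press_a',.056)):
    for r in ctrl.spot_point(s,n)[:6]: print(n,round(r['p'],2),np.round(r['centre'],1),ray(s,r['centre'],z)[:2])
a=np.radians(12.68);M=np.array([[np.cos(a),-np.sin(a)],[np.sin(a),np.cos(a)]])
for p in ((-.023,.08),(.023,.08),(-.023,.048),(.023,.048),(-.023,-.048),(.023,-.048),(-.023,-.08),(.023,-.08)): print(p,proj(s,[*(np.array([.570,.1975])+M@p),.055]))
go([.570,.1975,.15],-77.3)
```

```text
0.051395497412886314
cutter 0.89 [313.4 221.8] [0.5723 0.1983]
ear_a 0.92 [572.  270.7] [0.3782 0.1878]
ear_a 0.75 [319.2 100.2] [0.5876 0.1121]
press_a 0.93 [316.4 328.1] [0.5565 0.2582]
press_a 0.92 [630.1 270.9] [0.3658 0.1723]
press_a 0.59 [315.  137.5] [0.5853 0.1349]
(-0.023, 0.08) [349.4599 350.365 ]
(0.023, 0.08) [283.5708 350.2338]
(-0.023, 0.048) [350.6109 308.5395]
(0.023, 0.048) [282.5958 308.4285]
(-0.023, -0.048) [354.5575 165.1281]
(0.023, -0.048) [279.2532 165.0979]
(-0.023, -0.08) [356.068  110.2382]
(0.023, -0.08) [277.974  110.2437]
at [0.5708 0.1977 0.1434] [-179.8501    0.0599  -77.3357] shift [-0.0002  0.0041 -0.033 ] turn -0.0001
```

View pics/w3.png

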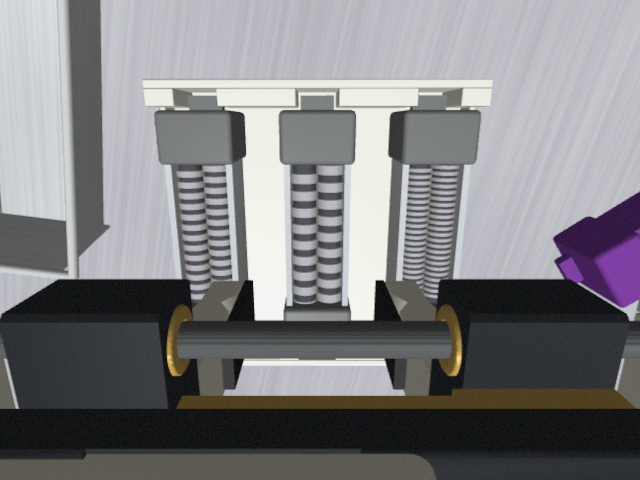

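The wrist view confirms the middle broad-ringed head between the fingers: block at columns 281–355, rows 110–163, within about 2 px of the prediction. I shift 1.5 mm in tool y and descend.

Request:
{"api": "carry_out", "payload": {"deltas": [[[0, 0.0075, 0.15, 0, 0.17], [0, 0.0075, 0.3, 0, 0.17], [0, 0.0075, 0.4, 0, 0.17], [0, 0.0075, 0.5, 0, 0.17], [0, 0.0075, 0.56, 0, 0.17]]]}}

```text
clock: 4.5
tool_pos: [0.5684, 0.1968, 0.0289]
orientation: [180.0, -0.0, -77.3]
force: [0.3, -0.1, 0.8]
opening: 0.051
gripper_force: 0.0
```

Request:
{"api": "carry_out", "payload": {"deltas": [[[0, 0, 0.04, 0, 0.17], [0, 0, 0.08, 0, 0.17], [0, 0, 0.08, 0, 0.17], [0, 0, 0.08, 0, 0.17]]]}}

```text
clock: 4.9
tool_pos: [0.5689, 0.1972, 0.0142]
orientation: [-180.0, 0.0, -77.3]
force: [0.9, 0.7, -0.4]
opening: 0.0508
gripper_force: 0.0
```

No contact forces. Closing.

Request:
{"api": "carry_out", "payload": {"deltas": [[[0, 0, 0, 0, -1], [0, 0, 0, 0, -1], [0, 0, 0, 0, -1], [0, 0, 0, 0, -1]]]}}

```text
clock: 5.3
tool_pos: [0.5692, 0.1974, 0.0145]
orientation: [-179.9, 0.0, -77.3]
force: [-0.0, -0.3, 4.1]
opening: 0.0419
gripper_force: 30.0
```

Request:
{"api": "carry_out", "payload": {"deltas": [[[0, 0, -0.05, 0, -1], [0, 0, -0.15, 0, -1], [0, 0, -0.25, 0, -1], [0, 0, -0.4, 0, -1], [0, 0, -0.55, 0, -1]]]}}

```text
clock: 5.8
tool_pos: [0.5674, 0.1963, 0.1242]
orientation: [179.8, -0.0, -77.4]
force: [1.2, 0.2, -3.2]
opening: 0.042
gripper_force: 30.0
```

Request:
{"api": "carry_out", "payload": {"deltas": [[[0, 0, -0.2, 0, -1], [0, 0, -0.4, 0, -1], [0, 0, -0.6, 0, -1], [0, 0, -0.7, 0, -1], [0, 0, -0.7, 0, -1]]]}}

```text
clock: 6.3
tool_pos: [0.5693, 0.1973, 0.2674]
orientation: [-179.7, 0.1, -77.3]
force: [-0.1, 0.1, -3.5]
opening: 0.0419
gripper_force: 30.0
```

Run:
```python
from h import *
s=snap('wrist','w4.png')
o=ctrl.get_obs();print(o['tool_pos'],o['orientation'],o['force'],o['opening'],o['gripper_force'])
t=snap('top')
for n,z in (('machine',0),('bay',.061)):
    for r in ctrl.spot_point(t,n)[:2]: print(n,round(r['p'],2),np.round(r['centre'],1),ray(t,r['centre'],z)[:2])
go([.537,-.17,.30],-90)
```

```text
[0.5683 0.197  0.2647] [-179.9306    0.0758  -77.3433] [-0.9018 -0.156  -3.8464] 0.04208023128116401 29.999203383922577
machine 0.69 [387.1 237.7] [ 0.5429 -0.2243]
bay 0.62 [387.1 233.1] [ 0.5518 -0.2164]
at [0.5674 0.1964 0.2616] [179.7916  -0.0419 -77.3493] shift [ 1.7546  0.5502 -0.1887] turn 0.0351
```

View pics/w4.png

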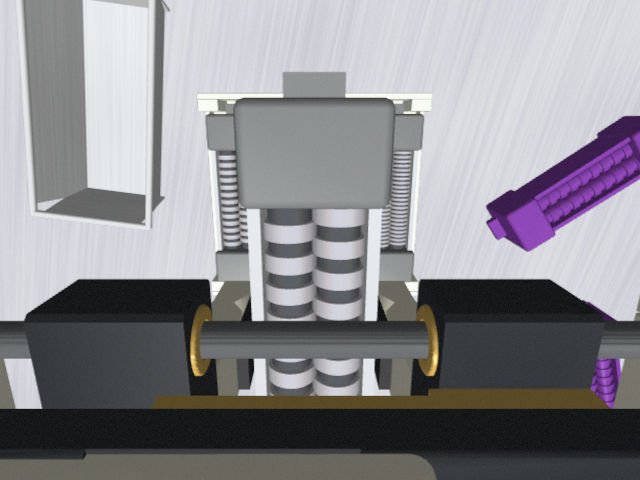

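The view shows the cutter held centred: block columns 235–393, far edge row 99, which puts it at tool (0,0) within 1 mm. Both spares are still in the tray. Next I move near the machine, offset to the far side, so the bay is in view.

Request:
{"api": "carry_out", "payload": {"deltas": [[[0.15, 0, -0.1, 0, -1], [0.4, -0.02, -0.25, 0.017, -1], [0.65, -0.02, -0.44, 0.035, -1], [0.9, -0.02, -0.44, 0.035, -1], [1, -0.02, -0.44, 0.035, -1]]]}}

```text
clock: 7.0
tool_pos: [0.6166, 0.0005, 0.3517]
orientation: [180.0, -0.0, -90.0]
force: [1.1, 0.8, -4.4]
opening: 0.0419
gripper_force: 30.0
```

Request:
{"api": "carry_out", "payload": {"deltas": [[[0.2, -0.06, 0, 0, -1], [0.4, -0.12, 0, 0, -1], [0.6, -0.2, 0, 0, -1], [0.8, -0.25, 0, 0, -1], [0.9, -0.25, 0, 0, -1]]]}}

```text
clock: 7.5
tool_pos: [0.6666, -0.1802, 0.348]
orientation: [179.7, -0.0, -90.1]
force: [-0.1, 0.6, -3.4]
opening: 0.042
gripper_force: 30.0
```

Run:
```python
from h import *
for i in range(4): ctrl.snapshot('top')
s=snap('wrist','w5.png')
o=ctrl.get_obs();print(o['tool_pos'],o['orientation'])
for n,z in (('machine',0),('bay',.061)):
    for r in ctrl.spot_point(s,n)[:2]: print(n,round(r['p'],2),np.round(r['centre'],1),ray(s,r['centre'],z)[:2])
np.savez('w5.npz',R=s['R'],t=s['t'],camera_matrix=s['camera_matrix'])
```

```text
[ 0.6663 -0.1769  0.35  ] [179.8508   0.0233 -89.9469]
machine 0.84 [411.1 144.5] [ 0.5446 -0.224 ]
machine 0.51 [427.1 150. ] [ 0.5243 -0.2174]
bay 0.86 [426.6 150.6] [ 0.5419 -0.2208]
```

View pics/w5.png

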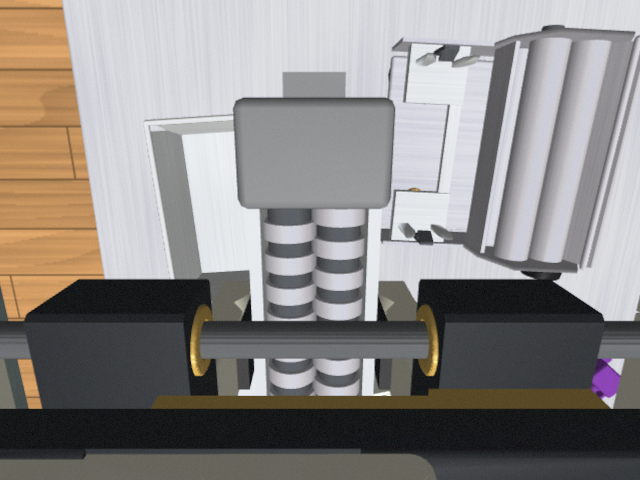

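The view shows the bay at columns 390–500, rows 40–240, with hook ends near (442,52) and (422,236) and the rollers to the right. I enlarge both ends in one crop.

Run:
```python
import cv2,numpy as np
a=cv2.imread('pics/w5.png')
f=lambda r:cv2.resize(a[r:r+40,385:495],(770,280),interpolation=2)
b=np.vstack([f(35),f(213)])
for i in range(11): cv2.putText(b,str(385+10*i),(70*i,10),0,.35,(0,0,255),1)
for k,r0 in ((0,35),(280,213)):
  for j in range(0,40,5): cv2.putText(b,str(r0+j),(735,k+7*j+10),0,.4,(0,0,255),1);cv2.line(b,(725,k+7*j),(733,k+7*j),(0,0,255),1)
cv2.imwrite('pics/c5.png',b)
```

```text
(no output)
```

View pics/c5.png

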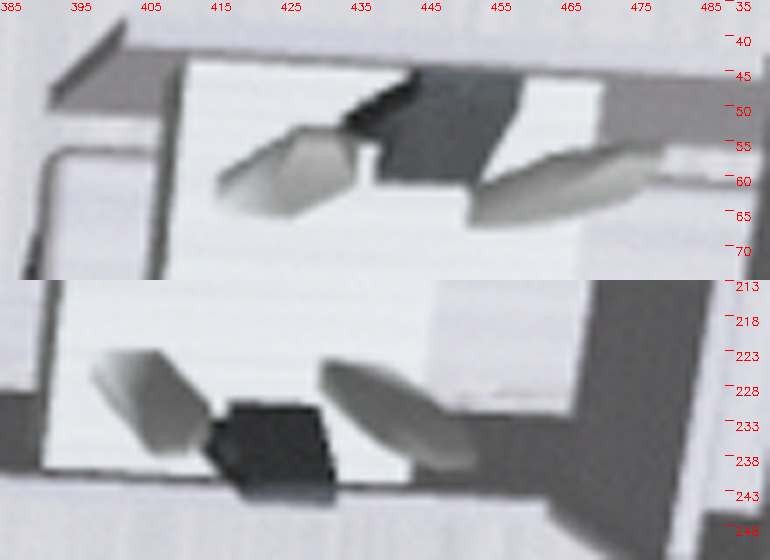

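The crop shows the dark hook nose of the -y end with its inner edge at row 61, columns 438–451. The nose of the +y end has its inner edge at row 230, columns 418–430. Grey posts stand on either side of each. The two noses must be about 170 mm apart, which also gives the seat height.

```bash
python3 - <<'E'
from h import *
s=dict(np.load('w5.npz'))
for h in (0,.0075,.015):
    z=.083+h
    A=[ray(s,p,z)[:2] for p in ((438.5,61),(452,61),(417.5,230.5),(430.5,230.5))]
    U=(A[0]+A[1])/2;L=(A[2]+A[3])/2;d=L-U
    print(h,'U',U,'L',L,'mid',(U+L)/2,'len',np.linalg.norm(d),'yaw',np.degrees(np.arctan2(-d[0],d[1])),'w',np.linalg.norm(A[0]-A[1]),np.linalg.norm(A[2]-A[3]))
# post-top inner ends, z seat+44: predicted pixels for a candidate pose
E
cat > pp.py <<'E'
from h import *
def posts(s,c,yaw,h):
    a=np.radians(yaw);M=np.array([[np.cos(a),-np.sin(a)],[np.sin(a),np.cos(a)]]);z=.061+h
    for y in (-.085,.085):
        for x,zz,n in ((-.013,.0,'post base in'),(.013,.0,'post base in'),(-.013,.034,'slot'),(.013,.034,'slot'),(0,.0215,'nose')):
            print(n,x,y,[np.round(proj(s,[*(np.array(c)+M@[x,y+d]),z+zz]),1) for d in ((-.003,.003) if n!='nose' else (0,))])
E
```

```text
0 U [ 0.5363 -0.3083] L [ 0.5443 -0.1364] mid [ 0.5403 -0.2224] len 0.17205494131392382 yaw -2.6522699255762587 w 0.013232719799038725 0.014264133400499745
0.0075 U [ 0.5386 -0.3073] L [ 0.5464 -0.1385] mid [ 0.5425 -0.2229] len 0.16902268943194673 yaw -2.6522699255762436 w 0.012999509760385532 0.014012745994720348
0.015 U [ 0.5409 -0.3063] L [ 0.5486 -0.1405] mid [ 0.5448 -0.2234] len 0.16599043754996964 yaw -2.652269925576266 w 0.012766299721732226 0.013761358588940951
```

Request:
{"api": "carry_out", "payload": {"deltas": [[[0, 0.2, 0, 0, -1], [0, 0.45, 0, 0, -1], [0, 0.7, 0, 0, -1], [0, 0.95, 0, 0, -1], [0, 1, 0, 0, -1]]]}}

```text
clock: 8.35
tool_pos: [0.462, -0.1768, 0.3533]
orientation: [-179.9, 0.0, -89.9]
force: [1.5, -1.1, -2.0]
opening: 0.0418
gripper_force: 30.0
```

Run:
```python
from h import *
from pp import posts
for i in range(4): ctrl.snapshot('top')
s=snap('wrist','w6.png')
o=ctrl.get_obs();print(o['tool_pos'],o['orientation'])
for n,z in (('machine',0),('bay',.061)):
    for r in ctrl.spot_point(s,n)[:2]: print(n,round(r['p'],2),np.round(r['centre'],1),ray(s,r['centre'],z)[:2])
np.savez('w6.npz',R=s['R'],t=s['t'],camera_matrix=s['camera_matrix'])
posts(s,(.5418,-.2227),-2.65,.005)
a=s['color'][:,:,::-1]
x0=190
f=lambda r:cv2.resize(a[r:r+40,x0:x0+110],(770,280),interpolation=2)
b=np.vstack([f(35),f(210)])
for i in range(11): cv2.putText(b,str(x0+10*i),(70*i,10),0,.35,(0,0,255),1)
for k,r0 in ((0,35),(280,210)):
  for j in range(0,40,5): cv2.putText(b,str(r0+j),(735,k+7*j+10),0,.4,(0,0,255),1);cv2.line(b,(725,k+7*j),(733,k+7*j),(0,0,255),1)
cv2.imwrite('pics/c6.png',b)
```

```text
[ 0.4674 -0.1769  0.3518] [-179.9595    0.0039  -89.8758]
bay 0.86 [244.1 148.3] [ 0.544  -0.2224]
post base in -0.013 -0.085 [array([258.2,  61.3]), array([258.1,  67.6])]
post base in 0.013 -0.085 [array([232.8,  59.9]), array([232.8,  66.2])]
slot -0.013 -0.085 [array([253.4,  56.1]), array([253.3,  62.9])]
slot 0.013 -0.085 [array([225.8,  54.6]), array([225.8,  61.5])]
nose 0 -0.085 [array([241.9,  60.7])]
post base in -0.013 0.085 [array([256.6, 222.2]), array([256.6, 227.3])]
post base in 0.013 0.085 [array([233.8, 221.1]), array([233.8, 226.2])]
slot -0.013 0.085 [array([252.2, 229.9]), array([252.1, 235.4])]
slot 0.013 0.085 [array([227.6, 228.8]), array([227.6, 234.2])]
nose 0 0.085 [array([241.9, 229.1])]
```

View pics/c6.png

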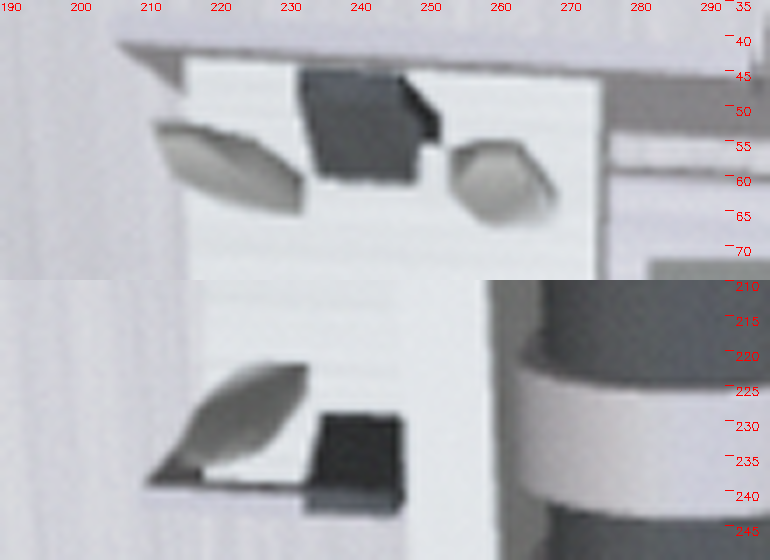

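Prediction and picture agree within a pixel: the noses are at (241.6,61) and (241,229). Bay centre is about (0.542, -0.2227), yaw -2.65°, seat about 6 mm raised. Going above it.

Request:
{"api": "carry_out", "payload": {"deltas": [[[0.08, -0.12, 0, 0, -1], [0.16, -0.25, 0, 0.0077, -1], [0.23, -0.3725, 0.15, 0.0077, -1], [0.23, -0.3725, 0.35, 0.0077, -1], [0.23, -0.3725, 0.55, 0.0077, -1]]]}}

```text
clock: 9.2
tool_pos: [0.5424, -0.2237, 0.2388]
orientation: [179.9, 0.0, -92.7]
force: [0.9, -0.2, -3.1]
opening: 0.0421
gripper_force: 30.0
```

Request:
{"api": "carry_out", "payload": {"deltas": [[[0, 0, 0.15, 0, -1], [0, 0, 0.3, 0, -1], [0, 0, 0.4, 0, -1], [0, 0, 0.41, 0, -1], [0, 0, 0.41, 0, -1]]]}}

```text
clock: 9.7
tool_pos: [0.5416, -0.2235, 0.1591]
orientation: [179.9, -0.0, -92.7]
force: [0.2, -0.7, -2.8]
opening: 0.0422
gripper_force: 30.0
```

Run:
```python
from h import *
for i in range(3): ctrl.snapshot('top')
s=snap('wrist','w7.png')
for k in range(4):
  ctrl.snapshot('top');o=ctrl.get_obs();print(o['tool_pos'],o['orientation'],o['force'])
go([.542,-.2227,.12],-92.65)
```

```text
[ 0.5419 -0.2235  0.161 ] [-179.8817   -0.0143  -92.6966] [-0.5505 -0.1741 -3.2283]
[ 0.5417 -0.2235  0.1608] [-179.8916   -0.0086  -92.6987] [ 0.5835  0.6521 -3.2752]
[ 0.5416 -0.2234  0.1606] [-179.9082   -0.0025  -92.703 ] [-0.5298 -0.149  -3.5224]
[ 0.5414 -0.2234  0.1605] [-179.9241   -0.0015  -92.7036] [-0.5619 -0.0304 -3.3324]
at [ 0.5414 -0.2234  0.1605] [-179.9241   -0.0015  -92.7036] shift [-0.0036 -0.0025  0.2024] turn -0.0001
```

Request:
{"api": "carry_out", "payload": {"deltas": [[[-0.0035, -0.0025, 0.05, 0, -1], [-0.0035, -0.0025, 0.1, 0, -1], [-0.0035, -0.0025, 0.15, 0, -1], [-0.0035, -0.0025, 0.19, 0, -1], [-0.0035, -0.0025, 0.22, 0, -1]]]}}

```text
clock: 10.6
tool_pos: [0.5412, -0.2226, 0.1144]
orientation: [179.9, 0.0, -92.7]
force: [-0.2, 0.3, -2.0]
opening: 0.0416
gripper_force: 30.0
```

Request:
{"api": "carry_out", "payload": {"deltas": [[[0, 0, 0.015, 0, -1], [0, 0, 0.03, 0, -1], [0, 0, 0.045, 0, -1], [0, 0, 0.05, 0, -1]]]}}

```text
clock: 11.0
tool_pos: [0.5417, -0.2227, 0.1056]
orientation: [-180.0, 0.0, -92.7]
force: [-0.4, -0.7, -3.0]
opening: 0.042
gripper_force: 30.0
```

Request:
{"api": "carry_out", "payload": {"deltas": [[[0, 0, 0.01, 0, -1], [0, 0, 0.02, 0, -1], [0, 0, 0.02, 0, -1]]]}}

```text
clock: 11.3
tool_pos: [0.5415, -0.2226, 0.1015]
orientation: [180.0, 0.0, -92.7]
force: [0.2, 0.5, -3.5]
opening: 0.0418
gripper_force: 30.0
```

Request:
{"api": "carry_out", "payload": {"deltas": [[[0, 0, 0.01, 0, -1], [0, 0, 0.015, 0, -1], [0, 0, 0.015, 0, -1]]]}}

```text
clock: 11.6
tool_pos: [0.5415, -0.2227, 0.0985]
orientation: [180.0, 0.0, -92.7]
force: [-0.3, -0.1, -4.4]
opening: 0.0423
gripper_force: 30.0
```

Request:
{"api": "carry_out", "payload": {"deltas": [[[0, 0, 0.01, 0, -1], [0, 0, 0.015, 0, -1], [0, 0, 0.015, 0, -1]]]}}

```text
clock: 11.9
tool_pos: [0.5415, -0.2227, 0.0955]
orientation: [180.0, 0.0, -92.7]
force: [-0.2, 0.6, -4.1]
opening: 0.0418
gripper_force: 30.0
```

Request:
{"api": "carry_out", "payload": {"deltas": [[[0, 0, 0.01, 0, -1], [0, 0, 0.01, 0, -1], [0, 0, 0.01, 0, -1]]]}}

```text
clock: 12.2
tool_pos: [0.5417, -0.2227, 0.0937]
orientation: [-180.0, 0.0, -92.7]
force: [0.8, 0.3, -2.1]
opening: 0.0419
gripper_force: 30.0
```

Request:
{"api": "carry_out", "payload": {"deltas": [[[0, 0, 0.007, 0, -1], [0, 0, 0.007, 0, -1], [0, 0, 0.007, 0, -1]]]}}

```text
clock: 12.5
tool_pos: [0.542, -0.2228, 0.0926]
orientation: [-180.0, -0.0, -92.7]
force: [0.2, 0.4, 0.2]
opening: 0.0414
gripper_force: 30.0
```

Run:
```python
from h import *
for k in range(5):
  ctrl.snapshot('top');o=ctrl.get_obs();print(o['tool_pos'],o['force'],o['moment'])
```

```text
[ 0.542  -0.2227  0.0926] [ 0.3978 -0.1329 -0.423 ] [ 0.151  -0.1525 -0.0109]
[ 0.542  -0.2228  0.0926] [ 0.7495 -0.0226  0.8002] [ 0.1083 -0.1833 -0.0268]
[ 0.542  -0.2228  0.0926] [-0.3442 -0.3098  0.6166] [ 0.1053 -0.206  -0.0011]
[ 0.542  -0.2228  0.0926] [0.7909 0.8027 1.4947] [ 0.1653 -0.2128 -0.0471]
[ 0.542  -0.2228  0.0926] [ 0.8455 -0.2116 -0.1012] [ 0.0936 -0.192  -0.0311]
```

The weight is now carried, with the underside at about 0.082, i.e. on the hook slopes with the ears in the slots. Resting on the post tops would put it higher. Release and rise.

Request:
{"api": "carry_out", "payload": {"deltas": [[[0, 0, 0, 0, 0.14], [0, 0, 0, 0, 0.14], [0, 0, 0, 0, 0.14]]]}}

```text
clock: 13.05
tool_pos: [0.5415, -0.2227, 0.0922]
orientation: [180.0, 0.0, -92.7]
force: [0.0, 0.6, -0.1]
opening: 0.0499
gripper_force: 0.0
```

Request:
{"api": "carry_out", "payload": {"deltas": [[[0, 0, -0.05, 0, 0.14], [0, 0, -0.15, 0, 0.14], [0, 0, -0.3, 0, 0.14], [0, 0, -0.5, 0, 0.14], [0, 0, -0.6, 0, 0.14]]]}}

```text
clock: 13.55
tool_pos: [0.5429, -0.2232, 0.2168]
orientation: [-179.7, -0.1, -92.7]
force: [0.6, -0.6, 1.0]
opening: 0.0498
gripper_force: 0.0
```

Run:
```python
from h import *
for i in range(4): ctrl.snapshot('top')
s=snap('wrist','w8.png')
o=ctrl.get_obs();print(o['tool_pos'],o['orientation'],o['force'])
for n,z in (('cutter',.082),('press_a',.134),('ear_a',.101)):
    for r in ctrl.spot_point(s,n)[:3]: print(n,round(r['p'],2),np.round(r['centre'],1),ray(s,r['centre'],z)[:2])
```

```text
[ 0.5412 -0.2225  0.2121] [179.9799   0.0216 -92.7143] [-0.1526  0.1791 -0.1265]
cutter 0.93 [311.1 223.8] [ 0.5437 -0.2234]
press_a 0.91 [310.6 138. ] [ 0.5405 -0.2873]
ear_a 0.68 [316.  100.9] [ 0.5362 -0.3089]
```

View pics/w8.png

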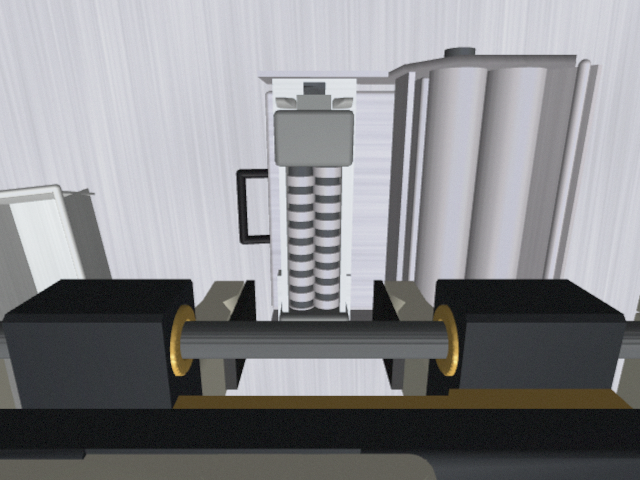

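The cutter lies level in the bay. The ear at (314,100) is between the posts at (286,102) and (343,102), touching the hook at (314,87). Now I shut the fingers and go over the -y end block, 64 mm along tool x.

Request:
{"api": "carry_out", "payload": {"deltas": [[[0.15, 0, 0, 0, -1], [0.32, 0, 0, 0, -1], [0.32, 0, 0.1, 0, -1], [0.32, 0, 0.25, 0, -1], [0.32, 0, 0.32, 0, -1]]]}}

```text
clock: 14.45
tool_pos: [0.5368, -0.2864, 0.1449]
orientation: [179.7, 0.1, -92.8]
force: [-0.3, 0.6, 0.5]
opening: 0.0155
gripper_force: 0.0
```

Request:
{"api": "carry_out", "payload": {"deltas": [[[0, 0, 0, 0, -1], [0, 0, 0.01, 0, -1], [0, 0, 0.025, 0, -1]]]}}

```text
clock: 14.75
tool_pos: [0.5397, -0.2867, 0.1446]
orientation: [-179.9, -0.0, -92.7]
force: [0.3, 0.1, -0.1]
opening: 0.0006
gripper_force: 0.0
```

Request:
{"api": "carry_out", "payload": {"deltas": [[[0, 0, 0.015, 0, -1], [0, 0, 0.03, 0, -1], [0, 0, 0.035, 0, -1]]]}}

```text
clock: 15.05
tool_pos: [0.5386, -0.2865, 0.1363]
orientation: [-180.0, 0.0, -92.7]
force: [0.2, 0.3, 0.8]
opening: 0.0004
gripper_force: 0.0
```

Request:
{"api": "carry_out", "payload": {"deltas": [[[0, 0, 0.007, 0, -1], [0, 0, 0.015, 0, -1], [0, 0, 0.015, 0, -1]]]}}

```text
clock: 15.35
tool_pos: [0.5388, -0.2866, 0.1334]
orientation: [-180.0, -0.0, -92.7]
force: [-0.4, 1.1, 0.8]
opening: 0.0005
gripper_force: 0.3
```

Request:
{"api": "carry_out", "payload": {"deltas": [[[0, 0, 0.007, 0, -1], [0, 0, 0.015, 0, -1], [0, 0, 0.015, 0, -1]]]}}

```text
clock: 15.65
tool_pos: [0.539, -0.2866, 0.1306]
orientation: [-180.0, -0.0, -92.7]
force: [0.4, 0.6, 4.8]
opening: 0.0004
gripper_force: 2.0
```

Request:
{"api": "carry_out", "payload": {"deltas": [[[0, 0, 0.005, 0, -1], [0, 0, 0.01, 0, -1]]]}}

```text
clock: 15.85
tool_pos: [0.5393, -0.2867, 0.1291]
orientation: [-179.9, -0.0, -92.7]
force: [-0.1, 2.5, 8.7]
opening: 0.0003
gripper_force: 4.2
```

Request:
{"api": "carry_out", "payload": {"deltas": [[[0, 0, 0.005, 0, -1], [0, 0, 0.01, 0, -1]]]}}

```text
clock: 16.05
tool_pos: [0.5387, -0.2866, 0.1263]
orientation: [-180.0, 0.0, -92.7]
force: [1.5, 0.9, 1.0]
opening: 0.0008
gripper_force: 0.8
```

Request:
{"api": "carry_out", "payload": {"deltas": [[[0, 0, 0.005, 0, -1], [0, 0, 0.01, 0, -1]]]}}

```text
clock: 16.25
tool_pos: [0.5384, -0.287, 0.124]
orientation: [180.0, -0.0, -92.7]
force: [-0.5, -1.7, 1.8]
opening: 0.0003
gripper_force: 1.2
```

Request:
{"api": "carry_out", "payload": {"deltas": [[[0, 0, 0.005, 0, -1], [0, 0, 0.01, 0, -1]]]}}

```text
clock: 16.45
tool_pos: [0.5385, -0.2867, 0.1221]
orientation: [180.0, 0.0, -92.7]
force: [1.6, -0.3, 0.9]
opening: 0.0005
gripper_force: 0.0
```

Request:
{"api": "carry_out", "payload": {"deltas": [[[0, 0, 0.005, 0, -1], [0, 0, 0.01, 0, -1]]]}}

```text
clock: 16.65
tool_pos: [0.5384, -0.2863, 0.1198]
orientation: [180.0, 0.0, -92.7]
force: [0.0, 0.1, 0.9]
opening: 0.0002
gripper_force: 0.1
```

Request:
{"api": "carry_out", "payload": {"deltas": [[[0, 0, 0.005, 0, -1], [0, 0, 0.01, 0, -1]]]}}

```text
clock: 16.85
tool_pos: [0.5388, -0.2865, 0.1192]
orientation: [-180.0, -0.0, -92.7]
force: [-3.2, 4.1, 13.6]
opening: 0.0004
gripper_force: 6.7
```

Request:
{"api": "carry_out", "payload": {"deltas": [[[0, 0, 0.005, 0, -1], [0, 0, 0.01, 0, -1]]]}}

```text
clock: 17.05
tool_pos: [0.5391, -0.2865, 0.1189]
orientation: [-179.9, -0.0, -92.6]
force: [-7.2, 8.0, 25.9]
opening: 0.0002
gripper_force: 12.6
```

It stops hard at 0.119 with 26 N, so the seat is near 0.067. That end is home. Lift and go to the other end.

Request:
{"api": "carry_out", "payload": {"deltas": [[[0, 0, -0.1, 0, -1], [0, 0, -0.22, 0, -1], [-0.15, 0, -0.25, 0, -1], [-0.35, 0, -0.25, 0, -1], [-0.55, 0, -0.25, 0, -1]]]}}

```text
clock: 17.55
tool_pos: [0.5438, -0.1758, 0.1665]
orientation: [-180.0, 0.0, -92.8]
force: [0.3, 0.0, 0.0]
opening: 0.0007
gripper_force: 0.0
```

Request:
{"api": "carry_out", "payload": {"deltas": [[[-0.09, 0, 0, 0, -1], [-0.09, 0, 0.03, 0, -1], [-0.09, 0, 0.08, 0, -1], [-0.09, 0, 0.1, 0, -1], [-0.09, 0, 0.11, 0, -1]]]}}

```text
clock: 18.05
tool_pos: [0.544, -0.1595, 0.1431]
orientation: [179.9, -0.0, -92.8]
force: [-0.5, -1.0, 0.0]
opening: 0.0004
gripper_force: 0.0
```

Request:
{"api": "carry_out", "payload": {"deltas": [[[0, 0, 0.015, 0, -1], [0, 0, 0.03, 0, -1], [0, 0, 0.04, 0, -1], [0, 0, 0.045, 0, -1]]]}}

```text
clock: 18.45
tool_pos: [0.5446, -0.1589, 0.1351]
orientation: [180.0, 0.0, -92.7]
force: [0.3, 0.4, -0.4]
opening: 0.0005
gripper_force: 0.0
```

Request:
{"api": "carry_out", "payload": {"deltas": [[[0, 0, 0.005, 0, -1], [0, 0, 0.01, 0, -1]]]}}

```text
clock: 18.65
tool_pos: [0.5448, -0.1588, 0.1334]
orientation: [-180.0, -0.0, -92.7]
force: [-1.3, -0.1, -0.3]
opening: 0.0003
gripper_force: 0.0
```

Request:
{"api": "carry_out", "payload": {"deltas": [[[0, 0, 0.005, 0, -1], [0, 0, 0.01, 0, -1]]]}}

```text
clock: 18.85
tool_pos: [0.5447, -0.1587, 0.1313]
orientation: [-180.0, -0.0, -92.7]
force: [-0.4, -0.2, 0.1]
opening: 0.0008
gripper_force: 0.0
```

Request:
{"api": "carry_out", "payload": {"deltas": [[[0, 0, 0.005, 0, -1], [0, 0, 0.01, 0, -1]]]}}

```text
clock: 19.05
tool_pos: [0.5451, -0.1586, 0.1297]
orientation: [-179.9, 0.0, -92.7]
force: [-0.8, 3.2, 3.8]
opening: 0.0001
gripper_force: 1.9
```

Request:
{"api": "carry_out", "payload": {"deltas": [[[0, 0, 0.005, 0, -1], [0, 0, 0.01, 0, -1]]]}}

```text
clock: 19.25
tool_pos: [0.5453, -0.1584, 0.1279]
orientation: [-179.9, 0.0, -92.7]
force: [-0.5, 4.2, 7.5]
opening: 0.0008
gripper_force: 3.6
```

Request:
{"api": "carry_out", "payload": {"deltas": [[[0, 0, 0.005, 0, -1], [0, 0, 0.01, 0, -1]]]}}

```text
clock: 19.45
tool_pos: [0.5458, -0.1582, 0.1264]
orientation: [-179.9, 0.0, -92.7]
force: [-1.3, 6.0, 10.2]
opening: 0.0005
gripper_force: 5.0
```

Request:
{"api": "carry_out", "payload": {"deltas": [[[0, 0, 0.005, 0, -1], [0, 0, 0.01, 0, -1]]]}}

```text
clock: 19.65
tool_pos: [0.5446, -0.1587, 0.1232]
orientation: [180.0, 0.0, -92.7]
force: [0.9, 1.0, 0.2]
opening: 0.0004
gripper_force: 0.4
```

Gave way. Continuing down to the seat.

Request:
{"api": "carry_out", "payload": {"deltas": [[[0, 0, 0.005, 0, -1], [0, 0, 0.01, 0, -1]]]}}

```text
clock: 19.85
tool_pos: [0.5444, -0.1589, 0.1209]
orientation: [180.0, -0.0, -92.7]
force: [-0.8, 0.3, 1.5]
opening: 0.0004
gripper_force: 0.4
```

Request:
{"api": "carry_out", "payload": {"deltas": [[[0, 0, 0.005, 0, -1], [0, 0, 0.01, 0, -1]]]}}

```text
clock: 20.05
tool_pos: [0.5446, -0.1589, 0.1191]
orientation: [180.0, -0.0, -92.7]
force: [-0.8, -0.8, -0.2]
opening: 0.0005
gripper_force: 0.0
```

Request:
{"api": "carry_out", "payload": {"deltas": [[[0, 0, 0.005, 0, -1], [0, 0, 0.008, 0, -1]]]}}

```text
clock: 20.25
tool_pos: [0.5446, -0.1588, 0.1175]
orientation: [180.0, -0.0, -92.7]
force: [1.2, 0.0, 0.5]
opening: 0.0002
gripper_force: 0.0
```

Request:
{"api": "carry_out", "payload": {"deltas": [[[0, 0, 0.005, 0, -1], [0, 0, 0.008, 0, -1]]]}}

```text
clock: 20.45
tool_pos: [0.5447, -0.1588, 0.1173]
orientation: [-180.0, -0.0, -92.7]
force: [-5.8, 2.7, 15.3]
opening: 0.0002
gripper_force: 7.4
```

Request:
{"api": "carry_out", "payload": {"deltas": [[[0, 0, 0.005, 0, -1], [0, 0, 0.008, 0, -1]]]}}

```text
clock: 20.65
tool_pos: [0.5449, -0.1588, 0.1172]
orientation: [-179.9, -0.0, -92.6]
force: [-10.1, 5.6, 28.3]
opening: 0.0005
gripper_force: 13.5
```

Home at 0.1172. I probe the first end again to check it is at the same height.

Request:
{"api": "carry_out", "payload": {"deltas": [[[0, 0, -0.08, 0, -1], [0, 0, -0.16, 0, -1], [0.2, 0, -0.16, 0, -1], [0.45, 0, -0.16, 0, -1], [0.64, 0, -0.16, 0, -1]]]}}

```text
clock: 21.15
tool_pos: [0.5387, -0.2883, 0.1468]
orientation: [-180.0, -0.0, -92.7]
force: [1.6, 0.2, -0.2]
opening: 0.0004
gripper_force: 0.0
```

Request:
{"api": "carry_out", "payload": {"deltas": [[[0, 0, 0.03, 0, -1], [0, 0, 0.07, 0, -1], [0, 0, 0.1, 0, -1], [0, 0, 0.125, 0, -1], [0, 0, 0.135, 0, -1]]]}}

```text
clock: 21.65
tool_pos: [0.5386, -0.2856, 0.1188]
orientation: [179.9, 0.0, -92.6]
force: [0.7, 0.8, 0.3]
opening: 0.0006
gripper_force: 0.0
```

Request:
{"api": "carry_out", "payload": {"deltas": [[[0, 0, 0.005, 0, -1], [0, 0, 0.008, 0, -1]]]}}

```text
clock: 21.85
tool_pos: [0.539, -0.2862, 0.1181]
orientation: [-180.0, -0.0, -92.7]
force: [0.8, -0.1, 0.1]
opening: 0.0001
gripper_force: 0.0
```

Request:
{"api": "carry_out", "payload": {"deltas": [[[0, 0, 0.005, 0, -1], [0, 0, 0.007, 0, -1]]]}}

```text
clock: 22.05
tool_pos: [0.539, -0.2865, 0.1173]
orientation: [-179.9, -0.0, -92.7]
force: [-1.7, 2.4, 7.8]
opening: 0.0005
gripper_force: 3.7
```

Request:
{"api": "carry_out", "payload": {"deltas": [[[0, 0, 0.005, 0, -1], [0, 0, 0.007, 0, -1]]]}}

```text
clock: 22.25
tool_pos: [0.5391, -0.2865, 0.1173]
orientation: [-179.9, -0.0, -92.7]
force: [-4.8, 6.1, 17.1]
opening: 0.0008
gripper_force: 8.3
```

Both ends stop hard at 0.1173, so it is level and home. Retreat and check.

Request:
{"api": "carry_out", "payload": {"deltas": [[[0, 0, -0.1, 0, -1], [0, 0, -0.3, 0, -1], [-0.2, 0, -0.5, 0, -1], [-0.3, 0, -0.6, 0, -1], [-0.33, 0, -0.6, 0, -1]]]}}

```text
clock: 22.75
tool_pos: [0.5439, -0.2195, 0.24]
orientation: [-179.6, -0.1, -92.6]
force: [-0.1, 0.1, -0.6]
opening: 0.0006
gripper_force: 0.0
```

Run:
```python
from h import *
for i in range(4): ctrl.snapshot('top')
s=snap('wrist','w9.png')
for n,z in (('cutter',.065),('press_a',.117),('ear_a',.084)):
    for r in ctrl.spot_point(s,n)[:3]: print(n,round(r['p'],2),np.round(r['centre'],1),ray(s,r['centre'],z)[:2])
print('nose -y rest expected',proj(s,[.538,-.3077,.087]))
g=cv2.cvtColor(s['color'],cv2.COLOR_RGB2GRAY).astype(int);c=int(round(proj(s,[.538,-.3077,.087])[0]))
print(c,g[60:125,c-1:c+2].mean(1).astype(int))
for y in (-.3077-.005,-.3077,-.3027): print(y,proj(s,[.538,y,.084]))
```

```text
cutter 0.69 [306.3 210. ] [ 0.5471 -0.2239]
press_a 0.6 [313.9 306.7] [ 0.5438 -0.1607]
press_a 0.58 [311.7 129.3] [ 0.5392 -0.2895]
press_a 0.42 [315.9  95.9] [ 0.5354 -0.3104]
ear_a 0.89 [314.3  97.9] [ 0.5364 -0.3109]
nose -y rest expected [312.2519 102.5078]
312 [220 219 219 220 218 219 219 218 219 219 218 215 211 210 210 209 199 162
 165 222 233 231 219 150 101 100  96  90  93  90  86  86  85  86  87  87
  85  87  86  87  87  87 110 147 142 113  82 102 120 137 147 145 146 146
 146 147 146 148 147 147 149 147 148 149 149]
-0.3127 [311.9314  95.4654]
-0.3077 [312.2626 102.6948]
-0.3027 [312.5908 109.8573]
```

The -y nose ends at row 102, which is its rest position, and covers the ear. The press points match home. Handing in.

```bash
python3 -c "
from plant import ctrl
print(ctrl.close_job())"
```

```text
the job is handed in; nothing more can be done
None
```

The middle cutter head is in the machine's bay and released: both ends gave way at their hooks and stop hard at the same height (0.117 m, highest push read 28 N). I saw only the -y hook back in over its ear; the job is handed in and returned no verdict.

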